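# Twist a fan cover half-way into its bayonet rim and hold it

### The arm

A 6-joint arm with a two-finger parallel gripper is mounted at the origin on the work surface. World frame = base frame: x ahead of the robot, y to its left, z up, the work surface at z = 0. Lengths are in m, angles in rad, forces in N, time in s.
With the tool pointing down it reaches from about 0.425 to 0.95 m from the base axis. Payload 14.7 kg.
Tool frame: the origin (TCP) lies at the very end of the fingers, on their centre line; the grasp point (between the pads) lies 19 mm behind it; z points along the fingers, y is the line along which they close (so a half turn about z gives the same grasp; the last joint's range is limited). The gripper opens to 85 mm and grips with 20 to 120 N. Pads are 22 mm wide; open, the fingers measure 114 mm over their backs; the gripper's body (76 mm by 85 mm) begins 54 mm behind the grasp point. The pads swing forward as they close: fully open they stand 13 mm farther back than shut.
Start: joints at [-1.366, 0.48, 1.596, -0, 1.065, -0.047], TCP at [0.162, -0.629, 0.231] pointing down, gripper open.
Joint ranges: [-2.75, 2.75], [-0.82, 2.05], [0.23, 2.67], [-1.56, 4.7], [0.09, 2.69], [-2.92, 2.92]. Speed limits (rad/s): [1.89, 1.89, 2.39, 3.01, 3.01, 3.01].

### API

Orientations are given as a 3x3 rotation matrix whose columns are the frame's x, y, z axes.
In Python, from workcell import arm gives the robot as it stands.
- The arm moves only by the tool play_rows, never from a script. Its argument "moves" is a list of rows, each an object of numbers: "tx", "ty", "tz": the shift along the tool's x, y, z in units of 150 mm (1.0 is 150 mm); "wx", "wy", "wz": the turn, a rotation vector about the tool's x, y, z in units of pi/2 rad (1.0 is pi/2 rad). A call has 1 to 20 rows; each row shifts and turns the commanded pose from where the row before left it, along the tool's axes as they then stand; what a row does not reach is not made up. A row lasts 1/10 s, in which the tool goes at most 50 mm and 8.59 degrees, less where a joint would pass 70% of its speed; a pose out of reach is approached as far as the arm can. A call with a number of a shift or a turn outside -1 to 1 is refused whole. A call with a gripper value outside its range is refused whole. "grip" is the closure, from -1 (fully open) to 1 (shut), set as the call begins (left out, the last holds). The fingers move at their own pace and stop on an object; "grip_force" is the grip in N (left out, the last holds). Time passes only in rows, so rows that do not move let the fingers close. It gives the time, the measured TCP pose, the force, the opening and the grip force at its end, in the units of the state.
- arm.state(): the state, without advancing time (a new reading comes with each control period).
- arm.read_camera(name): name is "scene" or "top" or "wrist"; returns the picture (420x560x3 uint8, blue, green, red); there is no depth.
- arm.get_calibration(name): a dict with "K" (3x3 intrinsics, pixels), "dist" ([k1, k2, p1, p2, k3] as OpenCV has them; the pictures are not rectified), "xyz" and "orientation" of the camera in the world; the wrist camera has in their place "mount" (4x4, takes a point from camera to tool coordinates, whose origin is the TCP and whose axes are the flange's). Camera axes: x right, y down, z forward; pixel columns grow to the right and rows downward; lengths in m; the calibration is good to about 2 mm. A picture is of the moment at which its call begins: read the wrist's pose just before it. get_calibration takes no time and is no camera call.
- arm.hand_in(): hands the job in; it is judged then, once.
Trained networks look in the newest picture that a camera, given by its name, has taken for a name from the list of things; names that differ only in an ending like _2 or _b are one class to them, and where a whole thing is asked for, a point or a joint stands for the part that bears it (a point fixed in the world has none). Each returns a list of dicts, best first, with "conf" (0 to 1); they miss things now and then, are a little off and sometimes report something else, mostly with a low value. They report only what shows in the picture. A call takes as long as a camera call. They do not tell look-alikes from the thing itself.
- arm.recognise(camera, name): "pixel" ([column, row] in pixels, amid what is visible of it).
- arm.outline_of(camera, name): "pixels" (420x560 bool, what is visible of it) and "pixel" ([column, row] in pixels, amid what is visible of it).
- arm.pinpoint(camera, name): "pixel" ([column, row] in pixels: a listed point, or the origin of a listed thing).
The state is a dict: "time_s": time; "qpos": joint angles; "qvel": joint speeds; "joint_torque": joint torques, N m; "position": TCP position; "tcp_rot": TCP orientation; "contact_force": force on the tool from outside, world axes, zero at the start; "moment": the same for the moment, N m; "finger_gap": finger opening in m; "grasp_force": force on a finger pad.
Only numpy, scipy, OpenCV 4.12 (cv2) and the standard library are available. Lean on these libraries where they do the work, as an engineer would, in place of code of your own. Each camera call takes 0.05 s, during which the arm holds its last target. There are 200 camera calls.

### The job

Pick up the white fan cover by its grip bar and set it down level into the rim of the upturned grey fan housing, its black pointers at the green marks, until it is fully seated. Then twist it clockwise (seen from above), against the return spring, until the pointers stand at the yellow half-way marks, and never on into the lock click at the red marks. Finish while still gripping the bar and holding the cover still there, or it springs back; leave the other things on the counter where they are.

Things in the scene. Friction and masses are not known exactly. Their poses are not given: they have to be found in the camera images.
- cover: Loose white plastic bowl cover, 0.12 to 0.22 kg, upright on the counter. Dome 112 mm across, flat underside 16 mm above the origin; below it a round plug 69 mm across with two lugs at its foot along +x and -x (10 mm wide, 5 high, 92 from tip to tip). Black pointer stripes on the dome along +x and -x. Both ends alike: half a turn makes no difference. Origin: centre of the plug's underside; z up.
- cover_grip (a point): Centre of the cover's upright white grip bar, 46 mm above the cover's origin; axes as the cover's. The bar is 60 mm long (along x), 14 mm thick (along y, flat upright sides) and stands on the dome from 30 to 62 mm above the cover's origin.
- housing: Grey fan housing, open side up, fixed on a plywood board 170 mm square. 160 mm across, flat rim top 72 mm above the origin. Mouth 77 mm across with two entry slots along +x and -x (18 mm wide at the mouth, wider outwards, 104 mm from end to end), beside the green marks on the rim. Origin: underside of the board, on the axis; x along the green marks, z up.
- seat (a point): On the housing's axis, 56 mm above its origin: where the cover's origin lies when seated, its flat underside on the rim, lugs down the slots (either way round). From there it turns clockwise only (seen from above), the lugs passing under a lip with 3 mm of vertical play. Axes as the housing's.
- half_marks: Two yellow half-way marks on the rim top, 60 to 77 mm from the housing's axis. Origin on that axis at rim height (72 mm above the housing's origin); x points along the marks, 35 degrees (0.611 rad) clockwise from the housing's x. Fixed to the housing.
- lock_marks: Two red lock marks on the rim top, like the yellow ones; x points along the marks, 70 degrees (1.222 rad) clockwise from the housing's x. From about 50 degrees on a spring pin of about 5 N rubs on a lug; it clicks over at about 70 degrees.
- return_ring (a joint): Sprung brass ring in the housing that the turning lugs push round; rad, 0 at rest, grows clockwise. It starts to move when the cover has turned about 0.09 rad from the green marks: the cover's turn is this value plus 0.09 (0.52 when at the yellow marks). It pushes back with 0.02 N m at first and 0.08 N m at the yellow marks.
- pliers: Bystander: steel slip-joint pliers with red handles, 170 mm long, lying flat, 14 mm high. Origin under the pivot; x points to the jaws.
- pulley: Bystander: aluminium pulley wheel lying flat, 64 mm across, 19 mm high. Origin under its centre.
- parts_box: Bystander: clear plastic parts box with its hinged lid shut, 90 x 130 x 32 mm. Origin under its centre.
- switch_housing: Bystander: black plastic switch housing with a red press button, 60 x 42 x 32 mm. Origin under its centre.
Not all that is in view belongs to the job. Of the things shaped like the housing, the grey one is meant.

How it is judged:
By the outcome, as a careful person would: the job done as asked, in the order asked, and still so for the second after the job is handed in, while the arm keeps its last pose, push and grip.
It also fails if it takes over 45 s, if anything falls off the work surface, if the arm or the gripper's body presses on something with over 40 N, if the wrist force passes 120 N, or if a joint passes its speed limit or range.

## Working session

There is one attempt and no reset: what is moved stays moved. The work goes in short steps, Python scripts to look and compute and a tool call to move; the robot and the scene stay as the last step left them, time stands still between calls to the robot, and variables do not carry over. Pictures are saved under pics/ and viewed, at most 10 in all, crops included, and the job is handed in when it is done.

Besides the shell and the picture viewer there is one more tool, called after "Emit:" as a command line: name --argument value ..., lists and objects as JSON in quotes. play_rows: Moves the arm, as the interface text tells. Shifts and turns lie within -1 to 1; 1 stands for 150 mm of shift or pi/2 rad of turn. Its arguments: {"type":"object","properties":{"moves":{"type":"array","items":{"type":"object","properties":{"tx":{"type":"number","minimum":-1,"maximum":1},"ty":{"type":"number","minimum":-1,"maximum":1},"tz":{"type":"number","minimum":-1,"maximum":1},"wx":{"type":"number","minimum":-1,"maximum":1},"wy":{"type":"number","minimum":-1,"maximum":1},"wz":{"type":"number","minimum":-1,"maximum":1}}}},"grip":{"type":"number"},"grip_force":{"type":"number"}},"required":["moves"]}

```bash
mkdir -p pics
cat > h.py <<'E'
import numpy as np, cv2
from workcell import arm
def cam(name,st=None):
    c=arm.get_calibration(name)
    K=np.array(c["K"],float);d=np.array(c["dist"],float)
    if "mount" in c:
        M=np.array(c["mount"]);R=np.array(st["tcp_rot"]).reshape(3,3);p=np.array(st["position"])
        return K,d,R@M[:3,:3],p+R@M[:3,3]
    return K,d,np.array(c["orientation"]).reshape(3,3),np.array(c["xyz"])
def atz(C,px,z):
    K,d,R,o=C
    u=cv2.undistortPoints(np.array(px,float).reshape(-1,1,2),K,d).reshape(-1,2)
    v=np.c_[u,np.ones(len(u))]@R.T
    return o+v*((z-o[2])/v[:,2])[:,None]
def proj(C,P):
    K,d,R,o=C
    q=(np.array(P,float).reshape(-1,3)-o)@R
    return cv2.projectPoints(q,np.zeros(3),np.zeros(3),K,d)[0].reshape(-1,2)
E
python3 - <<'E'
from h import *
s=arm.state();print(s["time_s"],s["position"],s["tcp_rot"])
ims=[]
for n in("top","scene"):
    im=arm.read_camera(n);cv2.imwrite(f"pics/{n}0.png",im)
    C=cam(n);print(n,C[3])
    for t,z,f in(("cover",0,"pinpoint"),("cover_grip",.046,"pinpoint"),("housing",0,"pinpoint"),("seat",.056,"pinpoint"),("housing",.06,"recognise")):
        for r in getattr(arm,f)(n,t): print(n,t,f,round(r["conf"],2),np.round(r["pixel"],1),atz(C,r["pixel"],z).round(4))
E
```

```text
0.0 [ 0.16184656 -0.6290762   0.23066372] [[ 9.68479064e-01  2.49094831e-01 -2.61713704e-04]
 [ 2.49094963e-01 -9.68478288e-01  1.22669907e-03]
 [ 5.21003564e-05 -1.25322393e-03 -9.99999213e-01]]
top [ 0.39034324 -0.08688495  1.06565418]
top cover pinpoint 0.81 [169.9 218.4] [[0.4953 0.2421 0.    ]]
top cover_grip pinpoint 0.88 [164.4 220.7] [[0.4844 0.2427 0.046 ]]
top housing pinpoint 0.93 [352.2 326.8] [[ 0.2035 -0.2674  0.    ]]
top housing pinpoint 0.92 [324.6 217.3] [[ 0.5021 -0.1928  0.    ]]
top housing pinpoint 0.9 [413.5 225.6] [[ 0.4807 -0.4418  0.    ]]
top housing pinpoint 0.38 [329.6 216.9] [[ 0.5033 -0.2068  0.    ]]
top seat pinpoint 0.95 [326.6 211.9] [[ 0.5107 -0.1926  0.056 ]]
top seat pinpoint 0.61 [360.3 329.3] [[ 0.2071 -0.2788  0.056 ]]
top seat pinpoint 0.56 [420.8 220.8] [[ 0.4888 -0.4431  0.056 ]]
top housing recognise 0.89 [418.9 225.1] [[ 0.477  -0.4363  0.06  ]]
top housing recognise 0.61 [325.5 213.8] [[ 0.5051 -0.1893  0.06  ]]
top housing recognise 0.58 [357.6 322.7] [[ 0.2245 -0.2712  0.06  ]]
scene [1.20451198 0.11007351 1.02445685]
scene cover pinpoint 0.58 [386.3 245.4] [[0.4811 0.2328 0.    ]]
scene cover_grip pinpoint 0.64 [391.8 240.6] [[0.4942 0.2407 0.046 ]]
scene housing pinpoint 0.95 [166.6 205.5] [[ 0.4916 -0.4401  0.    ]]
scene housing pinpoint 0.86 [242.  226.2] [[ 0.5124 -0.1889  0.    ]]
scene housing pinpoint 0.64 [243.  153.5] [[ 0.2195 -0.2755  0.    ]]
scene seat pinpoint 0.83 [238.2 139.9] [[ 0.2156 -0.2888  0.056 ]]
scene seat pinpoint 0.76 [160.8 192.8] [[ 0.4892 -0.4468  0.056 ]]
scene seat pinpoint 0.61 [238.3 214.6] [[ 0.5135 -0.1949  0.056 ]]
scene housing recognise 0.97 [163.1 200.8] [[ 0.5193 -0.4251  0.06  ]]
scene housing recognise 0.97 [243.3 147.6] [[ 0.2509 -0.26    0.06  ]]
scene housing recognise 0.73 [241.1 222.8] [[ 0.5422 -0.1773  0.06  ]]
```

View pics/top0.png

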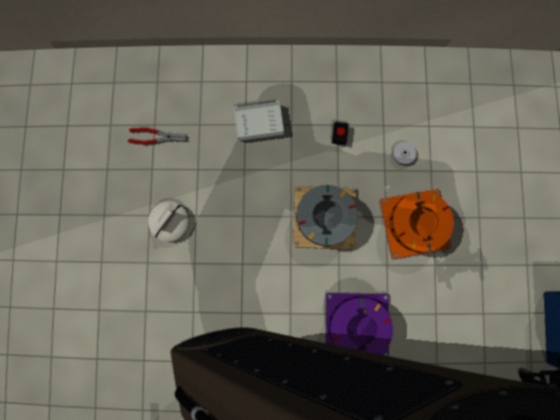

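View pics/scene0.png

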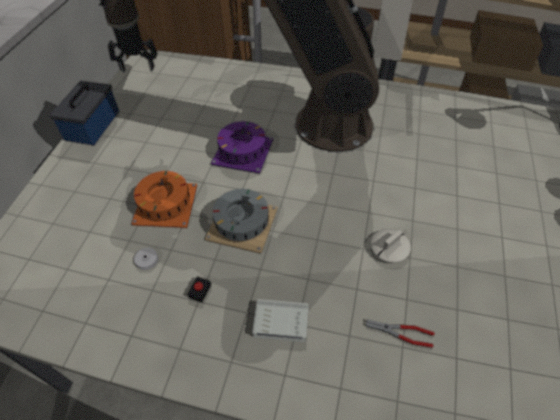

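The top picture shows the grey housing around pixel (326,213), with green marks at (327,187) and (326,240), so its x runs roughly along world x. The white cover is at (168,221), with its bar at about -33° world yaw. The orange (418,222) and purple (360,323) housings are decoys.

```bash
cat >> h.py <<'E'
from scipy.spatial.transform import Rotation as Ro
def plan(goal,yaw,n,s=None,p0=None,y0=None):
    """rows (tool axes, units) from the current pose, tool down; shift first, in evenly shrinking yaw"""
    s=s or arm.state();R=np.array(s["tcp_rot"]).reshape(3,3)
    p=np.array(s["position"]) if p0 is None else np.array(p0)
    a=np.arctan2(R[1,0],R[0,0]) if y0 is None else y0
    d=(np.array(goal)-p)/n;dy=(yaw-a)/n
    print("dist/row mm",np.linalg.norm(d)*1e3,"deg/row",np.degrees(dy))
    for i in range(n):
        c,q=np.cos(a+i*dy),np.sin(a+i*dy)
        v=np.array([c*d[0]+q*d[1],q*d[0]-c*d[1],-d[2]])/.15
        print(*v.round(3),"wz",round(-dy/(np.pi/2),4))
E
python3 - <<'E'
from h import *
c=arm.get_calibration("wrist");print(np.array(c["mount"]).round(3),np.array(c["K"]).round(0))
s=arm.state()
# offset of view centre at tool z so that camera centre sees plane
K,d,R,o=cam("wrist",s)
print(atz((K,d,R,o),[[280,210],[0,210],[280,0],[280,419]],.072).round(3))
plan([.44,-.193,.28],.252,14)
E
```

```text
[[ 0.001 -0.957 -0.289  0.073]
 [ 1.     0.001  0.    -0.   ]
 [-0.    -0.289  0.957 -0.142]
 [ 0.     0.     0.     1.   ]] [[295.   0. 284.]
 [  0. 295. 210.]
 [  0.   0.   1.]]
[[ 0.143 -0.63   0.072]
 [ 0.064 -0.323  0.072]
 [ 0.335 -0.581  0.072]
 [-0.155 -0.705  0.072]]
dist/row mm 37.12970781691788 deg/row 0.0008028257375848043
0.18 -0.168 -0.023 wz -0.0
0.18 -0.168 -0.023 wz -0.0
0.18 -0.168 -0.023 wz -0.0
0.18 -0.168 -0.023 wz -0.0
0.18 -0.168 -0.023 wz -0.0
0.18 -0.168 -0.023 wz -0.0
0.18 -0.168 -0.023 wz -0.0
0.18 -0.168 -0.023 wz -0.0
0.18 -0.168 -0.023 wz -0.0
0.18 -0.168 -0.023 wz -0.0
0.18 -0.168 -0.023 wz -0.0
0.18 -0.168 -0.023 wz -0.0
0.18 -0.168 -0.023 wz -0.0
0.18 -0.168 -0.023 wz -0.0
```

Emit:
play_rows --moves '[{"tx": 0.18,"ty": -0.168,"tz": -0.023},{"tx": 0.18,"ty": -0.168,"tz": -0.023},{"tx": 0.18,"ty": -0.168,"tz": -0.023},{"tx": 0.18,"ty": -0.168,"tz": -0.023},{"tx": 0.18,"ty": -0.168,"tz": -0.023},{"tx": 0.18,"ty": -0.168,"tz": -0.023},{"tx": 0.18,"ty": -0.168,"tz": -0.023},{"tx": 0.18,"ty": -0.168,"tz": -0.023},{"tx": 0.18,"ty": -0.168,"tz": -0.023},{"tx": 0.18,"ty": -0.168,"tz": -0.023},{"tx": 0.18,"ty": -0.168,"tz": -0.023},{"tx": 0.18,"ty": -0.168,"tz": -0.023},{"tx": 0.18,"ty": -0.168,"tz": -0.023},{"tx": 0.18,"ty": -0.168,"tz": -0.023},{},{}]'

```text
invalid input at $.moves[0]: expected keys tx, ty, tz, wx, wy, wz
```

Run:
```python
from h import *
s=arm.state();print(s["time_s"],s["position"],s["qvel"])
im=arm.read_camera("wrist");cv2.imwrite("pics/w1.png",im)
C=cam("wrist",s)
for t,z,f in(("housing",0,"pinpoint"),("seat",.056,"pinpoint"),("half_marks",.072,"pinpoint")):
    for r in getattr(arm,f)("wrist",t): print(t,f,round(r["conf"],2),np.round(r["pixel"],1),atz(C,r["pixel"],z).round(4))
hsv=cv2.cvtColor(im,cv2.COLOR_BGR2HSV)
for nm,lo,hi in(("green",45,85),("yellow",22,35),("red",0,6)):
    m=cv2.inRange(hsv,(lo,110,50),(hi,255,255))
    n,l,st,ce=cv2.connectedComponentsWithStats(m)
    for i in range(1,n):
        if st[i,4]>15: print(nm,st[i,4],ce[i].round(1),atz(C,ce[i],.072).round(4))
```

```text
0.6 [ 0.16198059 -0.62951427  0.2313268 ] [-0.00228672 -0.00083475 -0.00038646  0.00127236 -0.00097812  0.00133347]
housing pinpoint 0.78 [19.7 75.5] [[ 0.209  -0.2821  0.    ]]
yellow 36 [1.4 9.4] [[ 0.2705 -0.3225  0.072 ]]
red 108 [18.7 53.9] [[ 0.2336 -0.3434  0.072 ]]
```

View pics/w1.png

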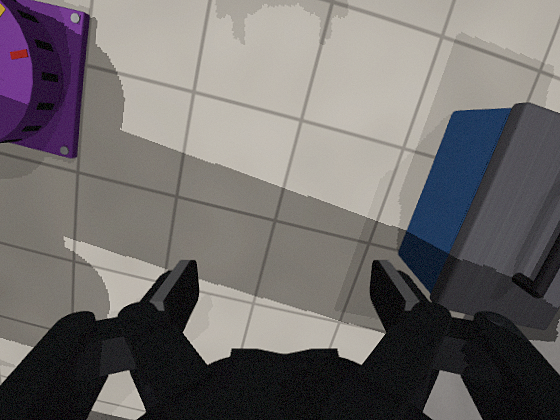

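All six keys are required in each row. That frame, taken without moving, shows only the purple decoy at the upper left, the blue box, and my fingers near row 280. I'll resend the move with all keys.

Emit:
play_rows --moves '[{"tx": 0.168,"ty": -0.16,"tz": -0.03,"wx": 0,"wy": 0,"wz": 0},{"tx": 0.168,"ty": -0.16,"tz": -0.03,"wx": 0,"wy": 0,"wz": 0},{"tx": 0.168,"ty": -0.16,"tz": -0.03,"wx": 0,"wy": 0,"wz": 0},{"tx": 0.168,"ty": -0.16,"tz": -0.03,"wx": 0,"wy": 0,"wz": 0},{"tx": 0.168,"ty": -0.16,"tz": -0.03,"wx": 0,"wy": 0,"wz": 0},{"tx": 0.168,"ty": -0.16,"tz": -0.03,"wx": 0,"wy": 0,"wz": 0},{"tx": 0.168,"ty": -0.16,"tz": -0.03,"wx": 0,"wy": 0,"wz": 0},{"tx": 0.168,"ty": -0.16,"tz": -0.03,"wx": 0,"wy": 0,"wz": 0},{"tx": 0.168,"ty": -0.16,"tz": -0.03,"wx": 0,"wy": 0,"wz": 0},{"tx": 0.168,"ty": -0.16,"tz": -0.03,"wx": 0,"wy": 0,"wz": 0},{"tx": 0.168,"ty": -0.16,"tz": -0.03,"wx": 0,"wy": 0,"wz": 0},{"tx": 0.168,"ty": -0.16,"tz": -0.03,"wx": 0,"wy": 0,"wz": 0},{"tx": 0.168,"ty": -0.16,"tz": -0.03,"wx": 0,"wy": 0,"wz": 0},{"tx": 0.168,"ty": -0.16,"tz": -0.03,"wx": 0,"wy": 0,"wz": 0},{"tx": 0,"ty": 0,"tz": 0,"wx": 0,"wy": 0,"wz": 0},{"tx": 0,"ty": 0,"tz": 0,"wx": 0,"wy": 0,"wz": 0}]'

```text
time_s: 2.4
position: [0.4202, -0.2158, 0.2944]
tcp_rot: [[0.968, 0.251, 0.0], [0.251, -0.968, -0.0], [0.0, 0.0, -1.0]]
contact_force: [-1.2, 0.4, -0.9]
finger_gap: 0.0856
grasp_force: 0.0
```

```bash
cat > look.py <<'E'
from h import *
s=arm.state();print(s["time_s"],s["position"],np.abs(s["qvel"]).max())
im=arm.read_camera("wrist");cv2.imwrite("pics/w2.png",im)
C=cam("wrist",s)
for t,z,f in(("housing",0,"pinpoint"),("seat",.056,"pinpoint"),("half_marks",.072,"pinpoint")):
    for r in getattr(arm,f)("wrist",t): print(t,f,round(r["conf"],2),np.round(r["pixel"],1),atz(C,r["pixel"],z).round(4))
hsv=cv2.cvtColor(im,cv2.COLOR_BGR2HSV)
for nm,lo,hi in(("green",45,85),("yellow",18,38),("red",0,6)):
    m=cv2.inRange(hsv,(lo,110,50),(hi,255,255))
    n,l,st,ce=cv2.connectedComponentsWithStats(m)
    for i in range(1,n):
        if st[i,4]>15: print(nm,st[i,4],ce[i].round(1),atz(C,ce[i],.072).round(4))
E
python3 look.py
```

```text
2.4 [ 0.42018684 -0.21575783  0.29444673] 0.03379894713254371
housing pinpoint 0.91 [444.1 165.5] [[ 0.4912 -0.4458  0.    ]]
housing pinpoint 0.61 [280.7 108.8] [[ 0.5059 -0.1884  0.    ]]
seat pinpoint 0.95 [284.9 108.8] [[ 0.5053 -0.1944  0.056 ]]
seat pinpoint 0.66 [468.3 173.5] [[ 0.49   -0.4502  0.056 ]]
seat pinpoint 0.59 [291.4 319.2] [[ 0.2132 -0.281   0.056 ]]
green 37 [484.4 120.9] [[ 0.5553 -0.4326  0.072 ]]
green 31 [458.9 226.5] [[ 0.4207 -0.4575  0.072 ]]
yellow 104 [328.8  70.3] [[ 0.5584 -0.2324  0.072 ]]
yellow 81 [511.7 134.3] [[ 0.5503 -0.4738  0.072 ]]
yellow 47 [480.2 141.4] [[ 0.5311 -0.4377  0.072 ]]
yellow 84 [238.2 146. ] [[ 0.4487 -0.1505  0.072 ]]
yellow 73 [433.1 215.8] [[ 0.4257 -0.417   0.072 ]]
yellow 47 [327.1 301.7] [[ 0.2666 -0.3193  0.072 ]]
red 96 [340.4 105.5] [[ 0.525  -0.2567  0.072 ]]
red 86 [224.2 113.1] [[ 0.4821 -0.1262  0.072 ]]
red 49 [522.9 162.1] [[ 0.5228 -0.5043  0.072 ]]
red 51 [419.6 189.9] [[ 0.4537 -0.386   0.072 ]]
red 38 [336.1 323.6] [[ 0.2338 -0.3436  0.072 ]]
red 34 [243.9 330.1] [[ 0.1883 -0.2141  0.072 ]]
```

View pics/w2.png

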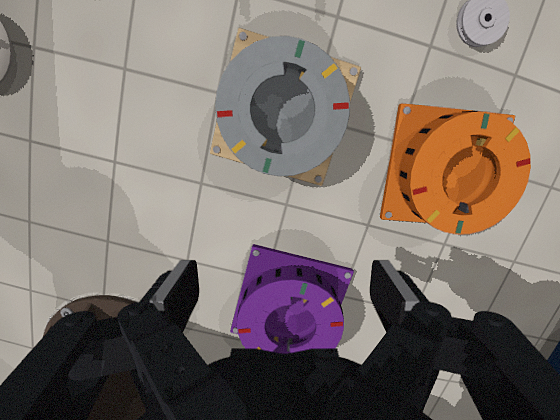

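The wrist picture shows the grey housing centred at about (283,107). Its yellow marks (329,70)/(238,146) and red marks (340,105)/(224,113) agree on a centre of (0.5036, -0.1915). The 68.5 mm mark radius matches the spec, and the housing yaw is -1.75°. Next I'll go to the cover.

Run:
```python
from h import *
plan([.557,.198,.20],2.56,17)
```

```text
dist/row mm 26.30382914276476 deg/row 7.783313447521366
0.093 -0.144 0.037 wz -0.0865
0.111 -0.13 0.037 wz -0.0865
0.128 -0.114 0.037 wz -0.0865
0.142 -0.096 0.037 wz -0.0865
0.154 -0.076 0.037 wz -0.0865
0.163 -0.054 0.037 wz -0.0865
0.169 -0.032 0.037 wz -0.0865
0.171 -0.008 0.037 wz -0.0865
0.171 0.015 0.037 wz -0.0865
0.167 0.038 0.037 wz -0.0865
0.161 0.06 0.037 wz -0.0865
0.151 0.081 0.037 wz -0.0865
0.139 0.101 0.037 wz -0.0865
0.124 0.119 0.037 wz -0.0865
0.106 0.134 0.037 wz -0.0865
0.087 0.148 0.037 wz -0.0865
0.066 0.158 0.037 wz -0.0865
```

Emit:
play_rows --moves '[{"tx": 0.093,"ty": -0.144,"tz": 0.037,"wx": 0,"wy": 0,"wz": -0.0865},{"tx": 0.111,"ty": -0.13,"tz": 0.037,"wx": 0,"wy": 0,"wz": -0.0865},{"tx": 0.128,"ty": -0.114,"tz": 0.037,"wx": 0,"wy": 0,"wz": -0.0865},{"tx": 0.142,"ty": -0.096,"tz": 0.037,"wx": 0,"wy": 0,"wz": -0.0865},{"tx": 0.154,"ty": -0.076,"tz": 0.037,"wx": 0,"wy": 0,"wz": -0.0865},{"tx": 0.163,"ty": -0.054,"tz": 0.037,"wx": 0,"wy": 0,"wz": -0.0865},{"tx": 0.169,"ty": -0.032,"tz": 0.037,"wx": 0,"wy": 0,"wz": -0.0865},{"tx": 0.171,"ty": -0.008,"tz": 0.037,"wx": 0,"wy": 0,"wz": -0.0865},{"tx": 0.171,"ty": 0.015,"tz": 0.037,"wx": 0,"wy": 0,"wz": -0.0865},{"tx": 0.167,"ty": 0.038,"tz": 0.037,"wx": 0,"wy": 0,"wz": -0.0865},{"tx": 0.161,"ty": 0.06,"tz": 0.037,"wx": 0,"wy": 0,"wz": -0.0865},{"tx": 0.151,"ty": 0.081,"tz": 0.037,"wx": 0,"wy": 0,"wz": -0.0865},{"tx": 0.139,"ty": 0.101,"tz": 0.037,"wx": 0,"wy": 0,"wz": -0.0865},{"tx": 0.124,"ty": 0.119,"tz": 0.037,"wx": 0,"wy": 0,"wz": -0.0865},{"tx": 0.106,"ty": 0.134,"tz": 0.037,"wx": 0,"wy": 0,"wz": -0.0865},{"tx": 0.087,"ty": 0.148,"tz": 0.037,"wx": 0,"wy": 0,"wz": -0.0865},{"tx": 0.066,"ty": 0.158,"tz": 0.037,"wx": 0,"wy": 0,"wz": -0.0865},{"tx": 0,"ty": 0,"tz": 0,"wx": 0,"wy": 0,"wz": 0},{"tx": 0,"ty": 0,"tz": 0,"wx": 0,"wy": 0,"wz": 0}]'

```text
time_s: 4.5
position: [0.5568, 0.1984, 0.1995]
tcp_rot: [[-0.835, 0.55, -0.001], [0.55, 0.835, -0.0], [0.001, -0.001, -1.0]]
contact_force: [-0.3, -0.9, 0.2]
finger_gap: 0.0853
grasp_force: 0.0
```

Run:
```python
from h import *
s=arm.state();print(s["time_s"],s["position"],np.abs(s["qvel"]).max())
im=arm.read_camera("wrist");cv2.imwrite("pics/w3.png",im)
C=cam("wrist",s)
for t,z in(("cover",0),("cover_grip",.046)):
    for r in arm.pinpoint("wrist",t): print(t,round(r["conf"],2),np.round(r["pixel"],1),atz(C,r["pixel"],z).round(4))
m=arm.outline_of("wrist","cover")[0]["pixels"].astype(np.uint8)
hsv=cv2.cvtColor(im,cv2.COLOR_BGR2HSV)
d=((hsv[...,2]<70)&(cv2.erode(m,np.ones((5,5)))>0)).astype(np.uint8)
n,l,st,ce=cv2.connectedComponentsWithStats(d)
for i in range(1,n):
    if st[i,4]>8: print("dark",st[i],ce[i].round(1),atz(C,ce[i],.03).round(4))
```

```text
4.5 [0.55684861 0.19839311 0.19946685] 0.016302891276511546
cover 0.86 [284.1 112.4] [[0.4872 0.2443 0.    ]]
cover_grip 0.76 [281.3 111.8] [[0.4864 0.2416 0.046 ]]
cover_grip 0.21 [ 30.3 306. ] [[ 0.5019 -0.1382  0.046 ]]
dark [282  58   6  20  99] [284.3  67.2] [[0.4526 0.2672 0.03  ]]
dark [279 147   5  18  73] [281.  156.2] [[0.5229 0.217  0.03  ]]
```

View pics/w3.png

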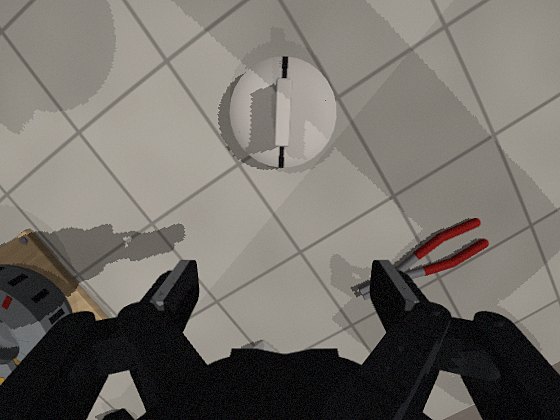

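The wrist picture shows the cover at (283,112), with its stripes at (284,67) and (281,156). That puts its centre at (0.4875, 0.2421) with yaw 2.521. The stripe spacing of 86 mm is plausible on the 112 mm dome.

Run:
```python
from h import *
plan([.4875,.2421,.12],2.5214,4)
plan([.4875,.2421,.034],2.5214,4,p0=[.4875,.2421,.12],y0=2.5214)
```

```text
dist/row mm 28.71479737699884 deg/row -0.5426661997813891
0.137 -0.002 0.134 wz 0.006
0.137 -0.004 0.134 wz 0.006
0.137 -0.005 0.134 wz 0.006
0.137 -0.006 0.134 wz 0.006
dist/row mm 21.5 deg/row 0.0
0.0 0.0 0.143 wz -0.0
0.0 0.0 0.143 wz -0.0
0.0 0.0 0.143 wz -0.0
0.0 0.0 0.143 wz -0.0
```

Emit:
play_rows --moves '[{"tx": 0.137,"ty": -0.002,"tz": 0.134,"wx": 0,"wy": 0,"wz": 0.006},{"tx": 0.137,"ty": -0.004,"tz": 0.134,"wx": 0,"wy": 0,"wz": 0.006},{"tx": 0.137,"ty": -0.005,"tz": 0.134,"wx": 0,"wy": 0,"wz": 0.006},{"tx": 0.137,"ty": -0.006,"tz": 0.134,"wx": 0,"wy": 0,"wz": 0.006},{"tx": 0,"ty": 0,"tz": 0.143,"wx": 0,"wy": 0,"wz": 0},{"tx": 0,"ty": 0,"tz": 0.143,"wx": 0,"wy": 0,"wz": 0},{"tx": 0,"ty": 0,"tz": 0.143,"wx": 0,"wy": 0,"wz": 0},{"tx": 0,"ty": 0,"tz": 0.143,"wx": 0,"wy": 0,"wz": 0},{"tx": 0,"ty": 0,"tz": 0,"wx": 0,"wy": 0,"wz": 0},{"tx": 0,"ty": 0,"tz": 0,"wx": 0,"wy": 0,"wz": 0}]'

```text
time_s: 5.7
position: [0.4874, 0.2425, 0.0341]
tcp_rot: [[-0.815, 0.58, -0.0], [0.58, 0.815, -0.0], [0.0, -0.0, -1.0]]
contact_force: [-0.6, 0.2, -0.6]
finger_gap: 0.0854
grasp_force: 0.0
```

Emit:
play_rows --moves '[{"tx": 0,"ty": 0,"tz": 0,"wx": 0,"wy": 0,"wz": 0},{"tx": 0,"ty": 0,"tz": 0,"wx": 0,"wy": 0,"wz": 0},{"tx": 0,"ty": 0,"tz": 0,"wx": 0,"wy": 0,"wz": 0},{"tx": 0,"ty": 0,"tz": 0,"wx": 0,"wy": 0,"wz": 0},{"tx": 0,"ty": 0,"tz": 0,"wx": 0,"wy": 0,"wz": 0},{"tx": 0,"ty": 0,"tz": 0,"wx": 0,"wy": 0,"wz": 0},{"tx": 0,"ty": 0,"tz": 0,"wx": 0,"wy": 0,"wz": 0},{"tx": 0,"ty": 0,"tz": 0,"wx": 0,"wy": 0,"wz": 0},{"tx": 0,"ty": 0,"tz": 0,"wx": 0,"wy": 0,"wz": 0},{"tx": 0,"ty": 0,"tz": 0,"wx": 0,"wy": 0,"wz": 0}]' --grip 1 --grip_force 60

```text
time_s: 6.7
position: [0.4875, 0.243, 0.034]
tcp_rot: [[-0.815, 0.579, 0.0], [0.579, 0.815, 0.0], [-0.0, 0.0, -1.0]]
contact_force: [-2.2, -0.7, 7.0]
finger_gap: 0.0132
grasp_force: 60.7
```

Run:
```python
from h import *
plan([.4875,.243,.154],2.5237,5)
plan([.5036,-.1915,.154],3.1114,15,p0=[.4875,.243,.154],y0=2.5237)
```

```text
dist/row mm 23.99902824032754 deg/row -0.0031027435006970566
-0.0 0.0 -0.16 wz 0.0
-0.0 0.0 -0.16 wz 0.0
-0.0 0.0 -0.16 wz 0.0
-0.0 0.0 -0.16 wz 0.0
-0.0 0.0 -0.16 wz 0.0
dist/row mm 28.986545537925387 deg/row 2.244848641322567
-0.118 -0.153 -0.0 wz -0.0249
-0.112 -0.158 -0.0 wz -0.0249
-0.105 -0.162 -0.0 wz -0.0249
-0.099 -0.166 -0.0 wz -0.0249
-0.092 -0.17 -0.0 wz -0.0249
-0.086 -0.173 -0.0 wz -0.0249
-0.079 -0.176 -0.0 wz -0.0249
-0.072 -0.179 -0.0 wz -0.0249
-0.065 -0.182 -0.0 wz -0.0249
-0.058 -0.184 -0.0 wz -0.0249
-0.05 -0.187 -0.0 wz -0.0249
-0.043 -0.188 -0.0 wz -0.0249
-0.036 -0.19 -0.0 wz -0.0249
-0.028 -0.191 -0.0 wz -0.0249
-0.021 -0.192 -0.0 wz -0.0249
```

Emit:
play_rows --moves '[{"tx": 0,"ty": 0,"tz": -0.08,"wx": 0,"wy": 0,"wz": 0},{"tx": 0,"ty": 0,"tz": -0.18,"wx": 0,"wy": 0,"wz": 0},{"tx": 0,"ty": 0,"tz": -0.18,"wx": 0,"wy": 0,"wz": 0},{"tx": 0,"ty": 0,"tz": -0.18,"wx": 0,"wy": 0,"wz": 0},{"tx": 0,"ty": 0,"tz": -0.18,"wx": 0,"wy": 0,"wz": 0}]'

```text
time_s: 7.2
position: [0.4872, 0.2429, 0.1555]
tcp_rot: [[-0.815, 0.579, 0.0], [0.579, 0.815, 0.0], [-0.0, 0.0, -1.0]]
contact_force: [0.9, 0.2, -1.1]
finger_gap: 0.0133
grasp_force: 59.5
```

Emit:
play_rows --moves '[{"tx": -0.118,"ty": -0.153,"tz": 0,"wx": 0,"wy": 0,"wz": -0.025},{"tx": -0.112,"ty": -0.158,"tz": 0,"wx": 0,"wy": 0,"wz": -0.025},{"tx": -0.105,"ty": -0.162,"tz": 0,"wx": 0,"wy": 0,"wz": -0.025},{"tx": -0.099,"ty": -0.166,"tz": 0,"wx": 0,"wy": 0,"wz": -0.025},{"tx": -0.092,"ty": -0.17,"tz": 0,"wx": 0,"wy": 0,"wz": -0.025},{"tx": -0.086,"ty": -0.173,"tz": 0,"wx": 0,"wy": 0,"wz": -0.025},{"tx": -0.079,"ty": -0.176,"tz": 0,"wx": 0,"wy": 0,"wz": -0.025},{"tx": -0.072,"ty": -0.179,"tz": 0,"wx": 0,"wy": 0,"wz": -0.025},{"tx": -0.065,"ty": -0.182,"tz": 0,"wx": 0,"wy": 0,"wz": -0.025},{"tx": -0.058,"ty": -0.184,"tz": 0,"wx": 0,"wy": 0,"wz": -0.025},{"tx": -0.05,"ty": -0.187,"tz": 0,"wx": 0,"wy": 0,"wz": -0.025},{"tx": -0.043,"ty": -0.188,"tz": 0,"wx": 0,"wy": 0,"wz": -0.025},{"tx": -0.036,"ty": -0.19,"tz": 0,"wx": 0,"wy": 0,"wz": -0.025},{"tx": -0.028,"ty": -0.191,"tz": 0,"wx": 0,"wy": 0,"wz": -0.025},{"tx": -0.021,"ty": -0.192,"tz": 0,"wx": 0,"wy": 0,"wz": -0.025},{"tx": 0,"ty": 0,"tz": 0,"wx": 0,"wy": 0,"wz": 0},{"tx": 0,"ty": 0,"tz": 0,"wx": 0,"wy": 0,"wz": 0}]'

```text
time_s: 8.9
position: [0.504, -0.1917, 0.1541]
tcp_rot: [[-1.0, 0.03, -0.0], [0.03, 1.0, 0.0], [0.0, 0.0, -1.0]]
contact_force: [-0.0, 0.5, -1.5]
finger_gap: 0.0129
grasp_force: 59.6
```

Run:
```python
from h import *
s=arm.state();R=np.array(s["tcp_rot"]).reshape(3,3)
print(s["time_s"],s["position"],"yaw",np.arctan2(R[1,0],R[0,0]),"g",s["grasp_force"],s["contact_force"],s["moment"],R[:,2].round(4))
im=arm.read_camera("wrist");cv2.imwrite("pics/w4.png",im)
C=cam("wrist",s);z=s["position"][2]-.034
for t,h in(("cover",0),("cover_grip",.046)):
    for r in arm.pinpoint("wrist",t)[:2]: print(t,round(r["conf"],2),np.round(r["pixel"],1),atz(C,r["pixel"],z+h).round(4))
```

```text
8.9 [ 0.50401218 -0.19166315  0.15412446] yaw 3.111173984571678 g 59.58476185798645 [-0.00902011  0.53275516 -1.47652047] [ 0.03997397 -0.04252633 -0.01274207] [-1.e-04  2.e-04 -1.e+00]
cover 0.62 [284.7 239. ] [[ 0.5031 -0.1907  0.1201]]
cover_grip 0.57 [281.3 278.5] [[ 0.5053 -0.1926  0.1661]]
```

View pics/w4.png

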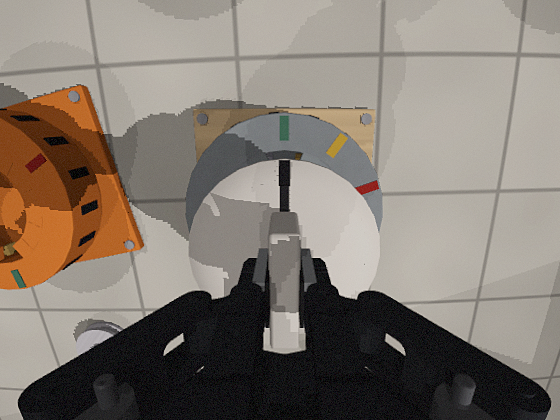

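The wrist picture shows the cover in hand, with its pointer (284,172) lined up with the green mark (284,128). The two network readings of the cover are within 2 mm of the housing axis, and the fit has 4 mm of clearance, so I'll lower it.

Emit:
play_rows --moves '[{"tx": 0,"ty": 0,"tz": 0.08,"wx": 0,"wy": 0,"wz": 0},{"tx": 0,"ty": 0,"tz": 0.08,"wx": 0,"wy": 0,"wz": 0},{"tx": 0,"ty": 0,"tz": 0.08,"wx": 0,"wy": 0,"wz": 0},{"tx": 0,"ty": 0,"tz": 0.06,"wx": 0,"wy": 0,"wz": 0},{"tx": 0,"ty": 0,"tz": 0.04,"wx": 0,"wy": 0,"wz": 0},{"tx": 0,"ty": 0,"tz": 0,"wx": 0,"wy": 0,"wz": 0}]'

```text
time_s: 9.65
position: [0.5037, -0.1911, 0.1016]
tcp_rot: [[-1.0, 0.029, -0.002], [0.029, 1.0, 0.001], [0.002, 0.001, -1.0]]
contact_force: [-0.6, 0.4, -0.6]
finger_gap: 0.0133
grasp_force: 59.6
```

Emit:
play_rows --moves '[{"tx": 0,"ty": 0,"tz": 0.02,"wx": 0,"wy": 0,"wz": 0},{"tx": 0,"ty": 0,"tz": 0.02,"wx": 0,"wy": 0,"wz": 0},{"tx": 0,"ty": 0,"tz": 0.02,"wx": 0,"wy": 0,"wz": 0},{"tx": 0,"ty": 0,"tz": 0,"wx": 0,"wy": 0,"wz": 0}]'

```text
time_s: 10.05
position: [0.5042, -0.1913, 0.0935]
tcp_rot: [[-1.0, 0.029, -0.0], [0.029, 1.0, 0.0], [0.0, 0.0, -1.0]]
contact_force: [-0.5, 0.1, -0.2]
finger_gap: 0.0131
grasp_force: 59.6
```

Emit:
play_rows --moves '[{"tx": 0,"ty": 0,"tz": 0.01,"wx": 0,"wy": 0,"wz": 0},{"tx": 0,"ty": 0,"tz": 0.01,"wx": 0,"wy": 0,"wz": 0},{"tx": 0,"ty": 0,"tz": 0,"wx": 0,"wy": 0,"wz": 0}]'

```text
time_s: 10.35
position: [0.5043, -0.1913, 0.0906]
tcp_rot: [[-1.0, 0.029, -0.0], [0.029, 1.0, 0.0], [0.0, 0.0, -1.0]]
contact_force: [0.2, 0.0, -1.3]
finger_gap: 0.013
grasp_force: 59.6
```

Emit:
play_rows --moves '[{"tx": 0,"ty": 0,"tz": 0.004,"wx": 0,"wy": 0,"wz": 0},{"tx": 0,"ty": 0,"tz": 0,"wx": 0,"wy": 0,"wz": 0}]'

```text
time_s: 10.55
position: [0.5043, -0.1913, 0.0901]
tcp_rot: [[-1.0, 0.029, 0.0], [0.029, 1.0, -0.0], [-0.0, -0.0, -1.0]]
contact_force: [0.4, 0.2, -1.4]
finger_gap: 0.013
grasp_force: 59.6
```

Emit:
play_rows --moves '[{"tx": 0,"ty": 0,"tz": 0.006,"wx": 0,"wy": 0,"wz": 0},{"tx": 0,"ty": 0,"tz": 0,"wx": 0,"wy": 0,"wz": 0}]'

```text
time_s: 10.75
position: [0.5044, -0.1914, 0.09]
tcp_rot: [[-1.0, 0.029, 0.0], [0.029, 1.0, -0.0], [-0.0, -0.0, -1.0]]
contact_force: [-3.9, 0.7, 14.5]
finger_gap: 0.0129
grasp_force: 61.8
```

Emit:
play_rows --moves '[{"tx": 0,"ty": 0,"tz": 0.004,"wx": 0,"wy": 0,"wz": 0},{"tx": 0,"ty": 0,"tz": 0,"wx": 0,"wy": 0,"wz": 0}]'

```text
time_s: 10.95
position: [0.5044, -0.1914, 0.0899]
tcp_rot: [[-1.0, 0.029, 0.001], [0.029, 1.0, -0.0], [-0.001, -0.0, -1.0]]
contact_force: [-8.2, 1.2, 27.0]
finger_gap: 0.0129
grasp_force: 63.8
```

Contact came exactly at the expected height of 0.090, so it is seated. I'll ease the downward push and then twist.

Emit:
play_rows --moves '[{"tx": 0.003,"ty": 0,"tz": -0.005,"wx": 0,"wy": 0,"wz": 0},{"tx": 0,"ty": 0,"tz": 0,"wx": 0,"wy": 0,"wz": 0.03},{"tx": 0,"ty": 0,"tz": 0,"wx": 0,"wy": 0,"wz": 0.04},{"tx": 0,"ty": 0,"tz": 0,"wx": 0,"wy": 0,"wz": 0.04},{"tx": 0,"ty": 0,"tz": 0,"wx": 0,"wy": 0,"wz": 0.04},{"tx": 0,"ty": 0,"tz": 0,"wx": 0,"wy": 0,"wz": 0.04},{"tx": 0,"ty": 0,"tz": 0,"wx": 0,"wy": 0,"wz": 0},{"tx": 0,"ty": 0,"tz": 0,"wx": 0,"wy": 0,"wz": 0}]'

```text
time_s: 11.75
position: [0.5043, -0.1915, 0.09]
tcp_rot: [[-0.947, 0.322, 0.001], [0.322, 0.947, -0.0], [-0.001, -0.0, -1.0]]
contact_force: [0.0, -0.3, 8.1]
finger_gap: 0.0131
grasp_force: 61.1
```

Run:
```python
from h import *
s=arm.state();R=np.array(s["tcp_rot"]).reshape(3,3)
print(s["time_s"],s["position"],"yaw",np.arctan2(R[1,0],R[0,0]),"g",s["grasp_force"],s["contact_force"],s["moment"],R[:,2].round(4))
im=arm.read_camera("wrist");cv2.imwrite("pics/w5.png",im)
```

```text
11.75 [ 0.50433636 -0.19153682  0.08996978] yaw 2.8142110739994686 g 61.05173707008362 [ 0.04935413 -0.34695159  8.06614161] [ 0.15567506  0.12479546 -0.18719649] [ 1.1e-03 -4.0e-04 -1.0e+00]
```

View pics/w5.png

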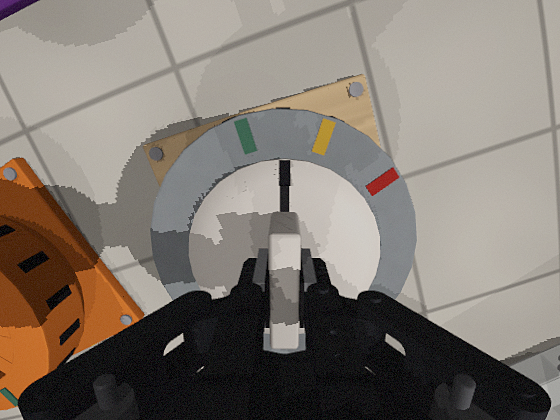

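The picture shows the cover flush on the rim, with the pointer (284,172) midway between green (245,135) and yellow (323,136). It needs 0.314 rad more.

Emit:
play_rows --moves '[{"tx": 0,"ty": 0,"tz": 0,"wx": 0,"wy": 0,"wz": 0.04},{"tx": 0,"ty": 0,"tz": 0,"wx": 0,"wy": 0,"wz": 0.04},{"tx": 0,"ty": 0,"tz": 0,"wx": 0,"wy": 0,"wz": 0.04},{"tx": 0,"ty": 0,"tz": 0,"wx": 0,"wy": 0,"wz": 0.04},{"tx": 0,"ty": 0,"tz": 0,"wx": 0,"wy": 0,"wz": 0.03},{"tx": 0,"ty": 0,"tz": 0,"wx": 0,"wy": 0,"wz": 0.01},{"tx": 0,"ty": 0,"tz": 0,"wx": 0,"wy": 0,"wz": 0},{"tx": 0,"ty": 0,"tz": 0,"wx": 0,"wy": 0,"wz": 0},{"tx": 0,"ty": 0,"tz": 0,"wx": 0,"wy": 0,"wz": 0}]'

```text
time_s: 12.7
position: [0.5044, -0.1916, 0.09]
tcp_rot: [[-0.801, 0.598, 0.001], [0.598, 0.801, -0.001], [-0.001, 0.0, -1.0]]
contact_force: [0.1, -1.2, 8.0]
finger_gap: 0.0129
grasp_force: 60.9
```

Run:
```python
from h import *
s=arm.state();R=np.array(s["tcp_rot"]).reshape(3,3)
print(s["time_s"],s["position"],"yaw",np.arctan2(R[1,0],R[0,0]),"g",s["grasp_force"],s["contact_force"],s["moment"],R[:,2].round(4))
im=arm.read_camera("wrist");cv2.imwrite("pics/w6.png",im)
C=cam("wrist",s);c=np.array([.5036,-.1915,.072])
hsv=cv2.cvtColor(im,cv2.COLOR_BGR2HSV)
m=cv2.inRange(hsv,(18,110,50),(38,255,255));n,l,st,ce=cv2.connectedComponentsWithStats(m)
for i in range(1,n):
    if st[i,4]>40: v=atz(C,ce[i],.072)[0]-c;print("yellow",ce[i],v[:2],np.degrees(np.arctan2(v[1],v[0])))
b=(hsv[150:210,265:305,2]<60).astype(np.uint8);n,l,st,ce=cv2.connectedComponentsWithStats(b)
for i in range(1,n):
    if st[i,4]>20:
        p=ce[i]+[265,150];v=atz(C,p,.083)[0]-c;print("stripe",p,v[:2],np.degrees(np.arctan2(v[1],v[0])))
```

```text
12.7 [ 0.50441317 -0.19163133  0.08997982] yaw 2.5005474939174155 g 60.914039611816406 [ 0.07614835 -1.20854112  8.00999887] [0.04804532 0.05431989 0.13676998] [ 1.2e-03 -6.0e-04 -1.0e+00]
yellow [283. 130.] [-0.05499159  0.04107196] 143.24479188930118
yellow [282.81132075 351.01886792] [ 0.05961999 -0.04462504] -36.81453108138004
stripe [283.81341719 184.13626834] [-0.03329985  0.02545629] 142.60365824186255
```

View pics/w6.png

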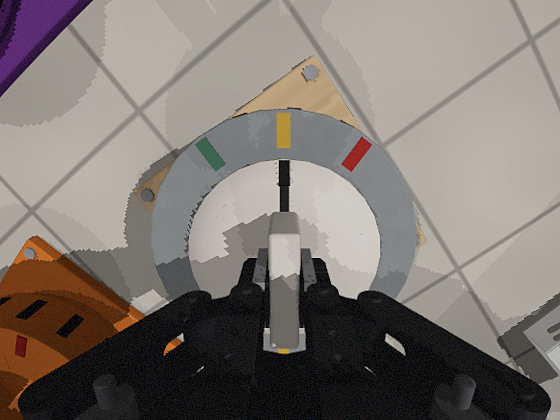

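The pointer (284,172) stands right at the yellow mark (283,130), agreeing within about 1°. The cover is flush, gripped and still, so I'm handing in.

```bash
python3 -c "
from workcell import arm
print(arm.hand_in())"
```

```text
the job is handed in; nothing more can be done
None
```

The job is handed in: the cover sits flush in the grey housing, twisted clockwise to the yellow marks (pointers within about 1°) and still gripped at about 60 N, after about 13 s; it never reached the red marks, and the arm touched nothing else.

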